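# Raise and lock the telescoping counter lamp

### The arm

A 7-joint arm with a two-finger parallel gripper is mounted at the origin on the work surface. World frame = base frame: x ahead of the robot, y to its left, z up, the work surface at z = 0. Lengths are in m, angles in rad, forces in N, time in s.
With the tool pointing down it reaches from about 0.4 to 0.85 m from the base axis. Payload 10.4 kg.
Tool frame: the origin (TCP) lies on the centre line of the jaws, within the pads' length; the fingertips stand 11 mm ahead of it and the grasp point (between the pads) lies 8 mm behind it (tip_reach is the distance from the TCP to the fingertips, in m); z points along the fingers, y is the line along which they close (so a half turn about z gives the same grasp; the last joint's range is limited). The gripper opens to 85 mm and grips with 20 to 120 N. Pads are 22 mm wide; open, the fingers measure 114 mm over their backs; the gripper's body (76 mm by 85 mm) begins 54 mm behind the grasp point. The pads swing forward as they close: fully open they stand 13 mm farther back than shut.
Start: joints at [-1.133, 0.332, -0.065, 1.46, 0.022, 1.35, -0.088], TCP at [0.278, 0.56, 0.242] pointing down, gripper open.
Joint ranges: [-2.6, 2.6], [-0.5, 2.12], [-1.47, 1.34], [0.16, 2.42], [-1.27, 4.41], [0.06, 2.06], [-2.6, 2.6]. Speed limits (rad/s): [2.22, 2.22, 2.79, 2.79, 3.14, 3.14, 3.14].

### API

Orientations are given as a unit quaternion [x, y, z, w].
In Python, from workcell import get_obs, camera, hand_in, tip_reach gives the robot as it stands. The module is installed in compiled form; this text tells all that it offers.
- The arm moves only by the tool move_arm, never from a script. Its argument "plan" is a list of rows, each an object with "delta_pos": the shift along the tool's x, y, z in normalised numbers (1 is 1000 mm), a list of three; "turn": the turn, a rotation vector about the tool's x, y, z in normalised numbers (1 is pi rad), a list of three; "fingers": the closure, from 0 (fully open) to 1 (shut). A call has 1 to 12 rows; each row is the pose to reach, as a shift and turn from the pose commanded when the call began, along the tool's axes at that moment; what a row does not reach only later rows make up. A row lasts 1/8 s, in which the tool goes at most 62.5 mm and 10.7 degrees, less where a joint would pass 70% of its speed; a pose out of reach is approached as far as the arm can. A shift or turn number past 1, either way, is cut back to 1. A call with a gripper value outside its range is refused whole. The fingers move at their own pace and stop on an object; "force" is the grip in N (left out, the last holds). Time passes only in rows, so rows that repeat a pose let the fingers close. It gives the time, the measured TCP pose, the force, the opening and the grip force at its end, in the units of the state.
- get_obs(): the state, without advancing time (a new reading comes with each control period).
- camera(name): name is "scene" or "top" or "wrist"; returns a dict with "color" (480x640x3 uint8, red, green, blue), "range_z" (480x640 float32, m along the optical axis (not along the pixel's ray), 0 where there is no reading), "fx", "fy", "cx", "cy" (pixels), "R" (3x3) and "t" (3): a world point X has camera coordinates R X + t; the wrist camera has in their place "tool_from_camera" (4x4, takes a point from camera to tool coordinates, whose origin is the TCP and whose axes are the flange's). Camera axes: x right, y down, z forward; pixel columns grow to the right and rows downward; lengths in m; the calibration is good to about 2 mm. A picture is of the moment at which its call begins: read the wrist's pose just before it.
- hand_in(): hands the job in; it is judged then, once.
The state is a dict: "clock": time; "joint_pos": joint angles; "joint_velocities": joint speeds; "tau": joint torques, N m; "position": TCP position; "ee_rot": TCP orientation; "ft_force": force on the tool from outside, world axes, zero at the start; "torque": the same for the moment, N m; "grip_width": opening from 0.0 (shut) to 1.0 (fully open); "grasp_force": force on a finger pad.
Only numpy, scipy, OpenCV 4.12 (cv2) and the standard library are available. Lean on these libraries where they do the work, as an engineer would, in place of code of your own. Each camera call takes 0.05 s, during which the arm holds its last target. There are 200 camera calls.

### The job

Raise the green counter lamp to its tall setting: twist its head by the brass grip to unlock it, draw it up until it meets its top stop, then twist it back fully home so that it is locked, and let go with the lamp standing on its catch. Do it gently, by feel, because the catch inside is weak, and do not disturb the glassware and crockery around it.

Things in the scene. Friction and masses are not known exactly. Their poses are not given: they have to be found in the camera images.
- lamp_base: Lamp foot, screwed to the counter: brass flange 112 mm across, white barrel 53 mm across, 152 mm high. Origin at the centre of the underside, z up along the lamp's axis. Its x axis (red mark on the flange) is the locked direction: when the lamp is locked, the head's x axis points roughly along it. Place and yaw vary.
- barrel_top (a point): Centre of the barrel's top, 152 mm up. Inside, unseen, a catch (a ledge and 12 mm above it a stop, so 4 mm of play for the 8 mm lug) holds the tall setting at a height that must be felt: resting on the ledge the head is 62 to 92 mm higher than at the start; the top stop is met 66 to 96 mm above the start. Home up there is at a head turn of -0.2 to 0.0 rad from the base's x axis.
- lamp_head: Green domed head, 112 mm across, on a stem that slides up out of the barrel and turns about the vertical. Origin on the axis under the dome, 156 mm above the counter at the start (locked low); dome top 28 mm above it. On the dome stands the brass grip: a bar 46 mm long (head's x, red mark at +x), 14 mm thick (y), 40 mm high. Head and stem weigh 0.27 to 0.43 kg; unlocked, they sink if let go.
- grip (a point): Middle of the brass grip, on the axis, 50 mm above the head's origin (22 mm above the dome, 18 mm below the grip's top): where to hold it. Axes as the head.
- dome (a point): Top centre of the dome. Turning the head COUNTER-CLOCKWISE seen from above (positive yaw) unlocks it: free to slide at 1.0 to 1.35 rad from the base's x axis, side stop at about 1.4; CLOCKWISE locks it. Locked, it cannot rise; between the settings it cannot turn back. Friction: sliding 1 N (3 N at 50 mm/s), turning 0.03 Nm; 0.1 Nm or 4 N more means a stop, which yields 1 to 2 mm.
- lug: Steel lug (8 mm cube) fixed to the stem inside the barrel, unseen: 18 mm out from the axis along the head's x; origin at its underside, 126 mm below the head's origin. The catch breaks if the lug presses on it or on a stop with over 25 N: about 0.25 Nm of twist, or 25 N of push or pull.
- goblet_a: Blue stemmed goblet, 135 mm high, 66 mm across, near the lamp; origin under its foot. Leave alone.
- goblet_b: Another blue goblet of the same size, on the robot's side of the lamp; origin under its foot. Leave alone.
- jar: White jar with brass cap, 68 mm across, 90 mm high, near the lamp; origin under it. Leave alone.
- dish: Small blue plate, 90 mm across, 20 mm high; origin under it. Leave alone.
- bottle: Green bottle, 72 mm across, 190 mm high; origin under it. Leave alone.
- mug: White mug, 80 mm across, 90 mm high; origin under it. Leave alone.
- bowl: Blue bowl, 130 mm across, 55 mm high; origin under it. Leave alone.
Mind the look-alikes: they are no part of the job. What is meant by the lamp_base is not orange or pink, and is the larger of those in its own colour.

How it is judged:
By the outcome, as a careful person would: the job done as asked, in the order asked, and still so for the second after the job is handed in, with the robot touching nothing.
It also fails if it takes over 72 s, if anything falls off the work surface, if the arm or the gripper's body presses on something with over 40 N, if the wrist force passes 120 N, or if a joint passes its speed limit or range.

## Working session

There is one attempt and no reset: what is moved stays moved. The work goes in short steps, Python scripts to look and compute and a tool call to move; the robot and the scene stay as the last step left them, time stands still between calls to the robot, and variables do not carry over. Pictures are saved under pics/ and viewed, at most 10 in all, crops included, and the job is handed in when it is done.

Besides the shell and the picture viewer there is one more tool, called after "Call:" as name(argument=value, ...), one argument or row to a line, values as JSON. move_arm: Moves the arm, as the interface text tells. Its arguments: {"type":"object","properties":{"plan":{"type":"array","items":{"type":"object","properties":{"delta_pos":{"type":"array","items":{"type":"number"}},"turn":{"type":"array","items":{"type":"number"}},"fingers":{"type":"number"}}}},"force":{"type":"number"}},"required":["plan"]}

```bash
mkdir -p pics; cat > h.py <<'E'
import numpy as np, cv2
from workcell import get_obs, camera, hand_in, tip_reach
def save(n,im): cv2.imwrite('pics/'+n+'.png',im[:,:,::-1])
def ptcloud(c):
    z=c['range_z'];v,u=np.mgrid[0:480,0:640]
    P=np.stack([(u-c['cx'])/c['fx']*z,(v-c['cy'])/c['fy']*z,z],-1)
    return (P-c['t'])@np.array(c['R'])   # R^T (P-t)
def proj(c,X):
    p=np.array(c['R'])@np.array(X)+c['t'];return c['fx']*p[0]/p[2]+c['cx'],c['fy']*p[1]/p[2]+c['cy']
E
python3 - <<'E'
from h import *
a=camera('top');b=camera('scene')
save('top',a['color']);save('scene',b['color'])
import pickle;pickle.dump((a,b),open('c.pkl','wb'))
o=get_obs();print({k:np.round(v,3) for k,v in o.items()},tip_reach)
print(a['R'],a['t'],a['fx'])
E
```

```text
{'clock': np.float64(0.1), 'joint_pos': array([-1.133,  0.333, -0.065,  1.461,  0.022,  1.35 , -0.088]), 'joint_velocities': array([ 0.001, -0.001,  0.001, -0.002, -0.001,  0.001, -0.001]), 'tau': array([ 2.0000e-03, -6.2675e+01,  4.9000e-02, -3.9243e+01,  1.6000e-02,
        7.0000e-03, -0.0000e+00]), 'position': array([0.278, 0.56 , 0.242]), 'ee_rot': array([ 0.228,  0.974, -0.001, -0.   ]), 'ft_force': array([-0.405,  0.258,  1.462]), 'torque': array([ 0.03 , -0.018, -0.017]), 'grasp_force': np.float64(0.0), 'grip_width': np.float64(0.997)} 0.011
[[ 0.03695049 -0.99930848  0.00415046]
 [-0.97100668 -0.03688498 -0.23618961]
 [ 0.23617937  0.00469719 -0.97169812]] [-0.0274961   0.61888813  1.46365003] 578.4738799235382
```

View pics/top.png

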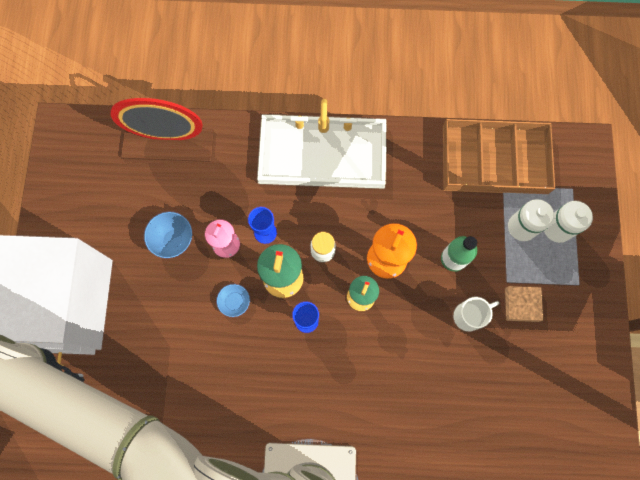

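View pics/scene.png

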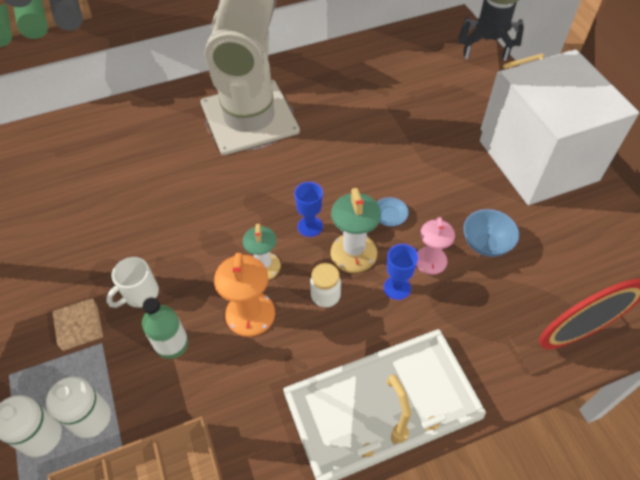

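The top view shows four lamps: large green at (280,266), small green at (363,290), orange at (393,247) and pink at (222,237). The target is the green one that is larger, at (280,266). In the scene view it is at (356,213). A white box near the gripper must be cleared.

```bash
python3 - <<'E'
from h import *
import pickle;a,b=pickle.load(open('c.pkl','rb'))
for n,c,(x0,x1,y0,y1) in (('top',a,(235,325,225,315)),('scene',b,(315,400,175,285))):
    P=ptcloud(c);col=c['color'];hsv=cv2.cvtColor(col,cv2.COLOR_RGB2HSV)
    M=np.zeros((480,640),bool);M[y0:y1,x0:x1]=1
    H,S,V=[hsv[...,i].astype(int) for i in range(3)]
    ok=M&(P[...,2]>.0)&(c['range_z']>0)
    g=ok&(H>60)&(H<95)&(S>100)&(P[...,2]>.14)
    br=ok&(H>15)&(H<35)&(S>90)&(V>110)
    red=ok&((H<8)|(H>172))&(S>150)&(V>120)
    for k,m in (('green',g),('grip',br&(P[...,2]>.19)),('flange',br&(P[...,2]<.04)),('redtop',red&(P[...,2]>.18)),('redlow',red&(P[...,2]<.05))):
        Q=P[m]
        if len(Q): print(n,k,len(Q),'med',np.median(Q,0).round(4),'min',np.percentile(Q,2,0).round(4),'max',np.percentile(Q,98,0).round(4))
    Q=P[g]
    # sphere fit of the dome
    A=np.c_[2*Q,np.ones(len(Q))];s=np.linalg.lstsq(A,(Q**2).sum(1),rcond=None)[0];print('sphere',s[:3].round(4),np.sqrt(s[3]+s[:3]@s[:3]).round(4))
    # flange circle: outer contour ray to plane
    Q=P[br&(P[...,2]<.04)]
    if len(Q)>5:
        (cx,cy),r=cv2.minEnclosingCircle(Q[:,:2].astype(np.float32));print('flange circ',cx,cy,r)
P=ptcloud(a);
for nm,(u,v) in dict(box1=(60,260),box2=(100,290),box3=(20,330),gobB=(306,318),gobA=(262,225),jar=(322,243)).items(): print(nm,P[v,u].round(3))
Q=P[230:360,0:115].reshape(-1,3);Q=Q[Q[:,2]>.05];print('box',Q.min(0),Q.max(0))
save('crop',np.hstack([cv2.resize(a['color'][220:320,235:335],(400,400),interpolation=cv2.INTER_CUBIC),cv2.resize(b['color'][180:280,306:406],(400,400),interpolation=cv2.INTER_CUBIC)]))
E
```

```text
top green 1179 med [0.5422 0.0884 0.1773] min [0.5002 0.0456 0.166 ] max [0.5938 0.1419 0.1868]
top grip 116 med [0.5417 0.093  0.2218] min [0.5254 0.085  0.1909] max [0.5612 0.1014 0.2277]
top flange 404 med [0.5149 0.0791 0.014 ] min [0.4947 0.0379 0.0013] max [0.6393 0.1408 0.0249]
top redtop 23 med [0.5654 0.093  0.2259] min [0.5623 0.084  0.2196] max [0.5698 0.0983 0.2296]
sphere [0.5482 0.0938 0.1213] 0.0685
flange circ 0.594721257686615 0.05937474966049194 0.11360200494527817
scene grip 167 med [0.5506 0.0898 0.2149] min [0.5274 0.0846 0.1904] max [0.5718 0.1003 0.2251]
scene flange 908 med [0.5707 0.0762 0.0132] min [0.5052 0.0386 0.001 ] max [0.6029 0.1457 0.0232]
scene redtop 21 med [0.5669 0.0929 0.2222] min [0.5618 0.0863 0.2186] max [0.5713 0.0978 0.2254]
scene redlow 6 med [0.5849 0.0853 0.0201] min [0.58   0.0842 0.0175] max [0.5906 0.0863 0.0212]
sphere [0. 0. 0.] 0.0
flange circ 0.4766209125518799 0.10658600181341171 0.13462355732917786
box1 [0.527 0.604 0.236]
box2 [0.486 0.569 0.058]
box3 [0.36  0.671 0.238]
gobB [0.432 0.024 0.061]
gobA [0.681 0.154 0.056]
jar [ 0.628 -0.011  0.09 ]
box [ 0.25627656 -0.01152446  0.05000463] [0.58168389 0.75396108 1.56851505]
```

View pics/crop.png

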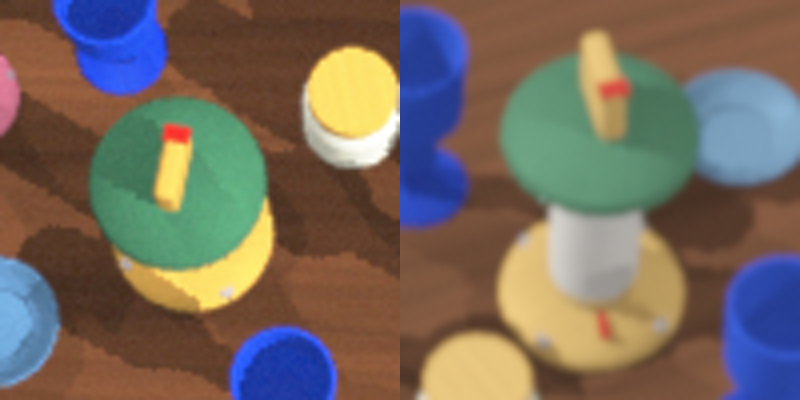

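The crop confirms it: the big dome is green with a brass grip. Its red mark points away from the robot, and the flange is brass with its own red mark. I'll refine the axis and yaw by casting rays onto planes.

```bash
cat >> h.py <<'E'
def cast(c,uv,z):
    R=np.array(c['R']);o=-R.T@c['t'];uv=np.atleast_2d(uv)
    d=np.c_[(uv[:,0]-c['cx'])/c['fx'],(uv[:,1]-c['cy'])/c['fy'],np.ones(len(uv))]@R
    return o+d*((z-o[2])/d[:,2])[:,None]
def circ(Q):
    s=np.linalg.lstsq(np.c_[2*Q[:,:2],np.ones(len(Q))],(Q[:,:2]**2).sum(1),rcond=None)[0];return s[:2].round(4),np.sqrt(s[2]+s[:2]@s[:2]).round(4)
def masks(c,box):
    x0,x1,y0,y1=box;hsv=cv2.cvtColor(c['color'],cv2.COLOR_RGB2HSV).astype(int);H,S,V=hsv[...,0],hsv[...,1],hsv[...,2]
    M=np.zeros(H.shape,bool);M[y0:y1,x0:x1]=1
    return M&(H>60)&(H<95)&(S>100), M&(H>15)&(H<35)&(S>90)&(V>110), M&((H<8)|(H>172))&(S>150)&(V>120)
E
python3 - <<'E'
from h import *
import pickle;a,b=pickle.load(open('c.pkl','rb'))
for n,c,box in (('top',a,(235,325,225,315)),('scene',b,(315,400,175,285))):
    g,br,red=masks(c,box);P=ptcloud(c)
    k,_=cv2.findContours(g.astype(np.uint8),cv2.RETR_EXTERNAL,cv2.CHAIN_APPROX_NONE);k=max(k,key=cv2.contourArea)[:,0]
    h=cv2.convexHull(k)[:,0]
    for z in(.156,.160): print(n,'dome rim',z,circ(cast(c,h,z)))
    z=P[...,2]
    t=(br|red)&(z>.215)
    uv=np.argwhere(t)[:,::-1].astype(float);Q=cast(c,uv,.224)[:,:2]
    (ctr,sz,ang)=cv2.minAreaRect(Q.astype(np.float32)*1000)
    w=np.linalg.svd(Q-Q.mean(0))[2][0];w*=np.sign(w[0]);print('griptop mean',Q.mean(0).round(4),'rect',ctr,sz,'yaw',np.arctan2(w[1],w[0]).round(3))
    r=red&(z>.21);print('red',cast(c,np.argwhere(r)[:,::-1].astype(float),.224).mean(0).round(4))
    l=np.argwhere(red&(z<.05))[:,::-1].astype(float)
    if len(l):
        Q=cast(c,l,.018);print('red low',Q.round(4)[:,:2].tolist())
    f=(br)&(z<.04)&(z>0)
    k,_=cv2.findContours(f.astype(np.uint8),cv2.RETR_EXTERNAL,cv2.CHAIN_APPROX_NONE);k=np.vstack(k)[:,0]
    print(n,'flange z',np.percentile(z[f],[5,50,95]))
E
```

```text
top dome rim 0.156 (array([0.5504, 0.0948]), np.float64(0.0529))
top dome rim 0.16 (array([0.5496, 0.0945]), np.float64(0.0527))
griptop mean [0.5479 0.0926] rect (571.49755859375, 52.80113220214844) (43.504058837890625, 127.86991119384766) yaw -0.519
red [0.5665 0.0919 0.224 ]
top flange z [0.00344872 0.0139887  0.02186852]Traceback (most recent call last):
  File "<stdin>", line 5, in <module>
ValueError: max() iterable argument is empty
```

The rows are not in the units I measure in: turns go in shares of pi rad. I convert before sending: 1.9 rad / 3.1416 = 0.6048.

Call:
move_arm(
  plan=[
    {"delta_pos": [0,0,-0.05],"turn": [0,0,0],"fingers": 0},
    {"delta_pos": [0,0,-0.1],"turn": [0,0,0.0318],"fingers": 0},
    {"delta_pos": [-0.05,-0.033,-0.1],"turn": [0,0,0.0891],"fingers": 0},
    {"delta_pos": [-0.1,-0.066,-0.1],"turn": [0,0,0.1464],"fingers": 0},
    {"delta_pos": [-0.15,-0.1,-0.1],"turn": [0,0,0.2037],"fingers": 0},
    {"delta_pos": [-0.2,-0.133,-0.1],"turn": [0,0,0.261],"fingers": 0},
    {"delta_pos": [-0.25,-0.166,-0.1],"turn": [0,0,0.3183],"fingers": 0},
    {"delta_pos": [-0.3,-0.2,-0.1],"turn": [0,0,0.3756],"fingers": 0},
    {"delta_pos": [-0.35,-0.233,-0.1],"turn": [0,0,0.4329],"fingers": 0},
    {"delta_pos": [-0.4,-0.266,-0.1],"turn": [0,0,0.4902],"fingers": 0},
    {"delta_pos": [-0.449,-0.3,-0.1],"turn": [0,0,0.5475],"fingers": 0},
    {"delta_pos": [-0.449,-0.3,-0.1],"turn": [0,0,0.6048],"fingers": 0},
  ],
)

```text
clock: 1.6
position: [0.548, 0.0858, 0.342]
ee_rot: [0.927, 0.374, -0.0, 0.001]
ft_force: [-0.1, 0.5, 0.0]
grip_width: 1.003
grasp_force: 0.0
```

Converted, 0.86 rad / 3.1416 = 0.2737.

Call:
move_arm(
  plan=[
    {"delta_pos": [0,0,0],"turn": [0,0,0.0573],"fingers": 0},
    {"delta_pos": [0,0,0],"turn": [0,0,0.1146],"fingers": 0},
    {"delta_pos": [0,0,0],"turn": [0,0,0.1719],"fingers": 0},
    {"delta_pos": [0,0,0],"turn": [0,0,0.2292],"fingers": 0},
    {"delta_pos": [0,0,0],"turn": [0,0,0.2737],"fingers": 0},
    {"delta_pos": [0,0,0],"turn": [0,0,0.2737],"fingers": 0},
  ],
)

```text
clock: 2.35
position: [0.5465, 0.0915, 0.342]
ee_rot: [0.999, -0.039, -0.0, 0.0]
ft_force: [-1.1, 0.2, -0.3]
grip_width: 1.004
grasp_force: 0.0
```

```bash
python3 - <<'E'
from h import *
import pickle
from scipy.spatial.transform import Rotation as Ro
o=get_obs();c=camera('wrist');b=camera('scene')
q=Ro.from_quat(o['ee_rot']).as_matrix();T=np.array(c['tool_from_camera'])
R=(q@T[:3,:3]);t=q@T[:3,3]+o['position'];c['R']=R.T;c['t']=-R.T@t
pickle.dump((c,b,o),open('w.pkl','wb'));save('wrist',c['color'])
print(o['position'],o['joint_pos'].round(3),'toolx yaw',np.arctan2(q[1,0],q[0,0]))
hsv=cv2.cvtColor(c['color'],cv2.COLOR_RGB2HSV)
P=ptcloud(c);print(P[240,320],P[::80,::106].reshape(-1,3).round(3)[:6])
E
```

```text
[0.54652361 0.09149376 0.34198554] [-0.708  0.14   0.521  1.511 -0.069  1.51  -1.836] toolx yaw -0.0781969756839424
[0.54103307 0.09218846 0.22414805] [[ 0.778  0.431 -0.001]
 [ 0.769  0.313 -0.   ]
 [ 0.76   0.195  0.   ]
 [ 0.75   0.078  0.002]
 [ 0.742 -0.039 -0.001]
 [ 0.732 -0.156  0.   ]]
```

View pics/wrist.png

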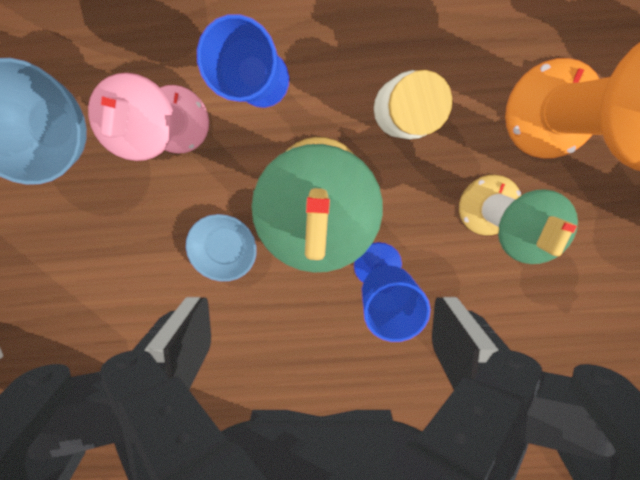

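The wrist view shows the lamp's dome centred at (317,208), with the grip running from (316,258) to (318,190) and the red end up. The grip lies nearly along tool x. Next I'll measure it precisely.

```bash
python3 - <<'E'
from h import *
import pickle;c,b,o=pickle.load(open('w.pkl','rb'))
hsv=cv2.cvtColor(c['color'],cv2.COLOR_RGB2HSV).astype(int);H,S,V=[hsv[...,i] for i in range(3)]
M=np.zeros(H.shape,bool);M[140:280,245:390]=1
g=M&(H>55)&(H<95)&(S>80)
k,_=cv2.findContours(g.astype(np.uint8),cv2.RETR_EXTERNAL,cv2.CHAIN_APPROX_NONE);h=cv2.convexHull(max(k,key=cv2.contourArea))[:,0]
for z in(.156,.16):print('rim',circ(cast(c,h,z)))
P=ptcloud(c)
t=np.zeros(H.shape,bool);t[180:270,295:340]=1;t&=(H<40)&(S>80)&(P[...,2]>.218)
uv=np.argwhere(t)[:,::-1].astype(float);Q=cast(c,uv,.224)[:,:2];print(len(Q))
w=np.linalg.svd(Q-Q.mean(0))[2][0];w*=np.sign(w[0]);print('griptop',Q.mean(0).round(4),cv2.minAreaRect((Q*1000).astype(np.float32)),'yaw',np.arctan2(w[1],w[0]).round(3))
# base: scene view, flange rim
hsv=cv2.cvtColor(b['color'],cv2.COLOR_RGB2HSV).astype(int);H,S,V=[hsv[...,i] for i in range(3)]
Pb=ptcloud(b);z=Pb[...,2]
M=np.zeros(H.shape,bool);M[225:280,320:390]=1
red=M&((H<10)|(H>170))&(S>140)&(V>100)&(z<.05)
print('redlow',np.argwhere(red)[:,::-1].tolist(),Pb[red].mean(0).round(4),cast(b,np.argwhere(red)[:,::-1].astype(float),.018).mean(0).round(4))
fl=M&(H>12)&(H<35)&(S>80)&(z<.04)
k,_=cv2.findContours(fl.astype(np.uint8),cv2.RETR_EXTERNAL,cv2.CHAIN_APPROX_NONE);k=max(k,key=cv2.contourArea)
h=cv2.convexHull(k)[:,0];h=h[h[:,1]>252]
print('flange',[circ(cast(b,h,zz)) for zz in(0,.01,.02)])
E
```

```text
rim (array([0.547 , 0.0945]), np.float64(0.0555))
rim (array([0.5478, 0.0944]), np.float64(0.0548))
1285
griptop [0.5507 0.0938] ((550.8225708007812, 93.70882415771484), (14.962608337402344, 47.85977554321289), 81.80376434326172) yaw -0.145
redlow [[356, 258], [356, 259], [356, 260], [357, 260], [356, 261], [357, 261], [356, 262], [357, 262], [357, 263]] [0.5843 0.0855 0.0199] [0.5832 0.0861 0.018 ]
flange [(array([0.5369, 0.0812]), np.float64(0.0762)), (array([0.5429, 0.0784]), np.float64(0.0755)), (array([0.5489, 0.0757]), np.float64(0.0749))]
```

Converted, 0.03 rad / 3.1416 = 0.0095.

Call:
move_arm(
  plan=[
    {"delta_pos": [0.001,-0.001,0.03],"turn": [0,0,0.0095],"fingers": 0},
    {"delta_pos": [0.0028,-0.0027,0.06],"turn": [0,0,0.0207],"fingers": 0},
    {"delta_pos": [0.0028,-0.0027,0.09],"turn": [0,0,0.0207],"fingers": 0},
    {"delta_pos": [0.0028,-0.0027,0.115],"turn": [0,0,0.0207],"fingers": 0},
    {"delta_pos": [0.0028,-0.0027,0.13],"turn": [0,0,0.0207],"fingers": 0},
    {"delta_pos": [0.0028,-0.0027,0.14],"turn": [0,0,0.0207],"fingers": 0},
    {"delta_pos": [0.0028,-0.0027,0.14],"turn": [0,0,0.0207],"fingers": 0},
    {"delta_pos": [0.0028,-0.0027,0.14],"turn": [0,0,0.0207],"fingers": 0},
  ],
  force=20,
)

```text
clock: 3.45
position: [0.5501, 0.094, 0.2031]
ee_rot: [0.997, -0.072, 0.001, -0.0]
ft_force: [-0.3, -0.3, 0.2]
grip_width: 0.997
grasp_force: 0.0
```

```bash
cat > s.py <<'E'
from h import *
from scipy.spatial.transform import Rotation as Ro
o=get_obs();q=Ro.from_quat(o['ee_rot']).as_matrix()
print('t',round(float(o['clock']),2),'p',o['position'].round(4),'yaw',np.arctan2(q[1,0],q[0,0]).round(4),'tilt',q[:2,2].round(3),'F',o['ft_force'].round(2),'T',o['torque'].round(3),'w',o['grip_width'].round(3),'gf',round(float(o['grasp_force']),1),'j7',o['joint_pos'][6].round(2))
E
python3 s.py
```

```text
Traceback (most recent call last):
  File "s.py", line 4, in <module>
    print('t',round(float(o['clock']),2),'p',o['position'].round(4),'yaw',np.arctan2(q[1,0],q[0,0]).round(4),'tilt',q[:2,2].round(3),'F',o['ft_force'].round(2),'T',o['torque'].round(3),'w',o['grip_width'].round(3),'gf',round(float(o['grasp_force']),1),'j7',o['joint_pos'][6].round(2))
                                                                                                                                                                                             ^^^^^^^^^^^^^^^^^^^^^
AttributeError: 'float' object has no attribute 'round'
```

Close on the grip.

```bash
sed -i "s/o\['grip_width'\].round(3)/round(float(o['grip_width']),3)/" s.py; python3 s.py
```

```text
t 3.45 p [0.5501 0.094  0.2031] yaw -0.1441 tilt [0.001 0.   ] F [-0.28 -0.35  0.25] T [-0.002 -0.016 -0.059] w 0.997 gf 0.0 j7 -1.87
```

Call:
move_arm(
  plan=[
    {"delta_pos": [0,0,0.001],"turn": [0,0,0],"fingers": 0.5},
    {"delta_pos": [0,0,0.001],"turn": [0,0,0],"fingers": 0.7},
    {"delta_pos": [0,0,0.001],"turn": [0,0,0],"fingers": 1},
    {"delta_pos": [0,0,0.001],"turn": [0,0,0],"fingers": 1},
    {"delta_pos": [0,0,0.001],"turn": [0,0,0],"fingers": 1},
    {"delta_pos": [0,0,0.001],"turn": [0,0,0],"fingers": 1},
    {"delta_pos": [0,0,0.001],"turn": [0,0,0],"fingers": 1},
    {"delta_pos": [0,0,0.001],"turn": [0,0,0],"fingers": 1},
    {"delta_pos": [0,0,0.001],"turn": [0,0,0],"fingers": 1},
    {"delta_pos": [0,0,0.001],"turn": [0,0,0],"fingers": 1},
  ],
  force=20,
)

```text
clock: 4.7
position: [0.5498, 0.0943, 0.2014]
ee_rot: [0.997, -0.072, 0.0, -0.0]
ft_force: [1.0, 3.9, 3.1]
grip_width: 0.161
grasp_force: 25.1
```

```bash
python3 s.py
```

```text
t 4.7 p [0.5498 0.0943 0.2014] yaw -0.1438 tilt [0. 0.] F [1.04 3.86 3.1 ] T [ 1.002 -0.047 -0.038] w 0.161 gf 25.1 j7 -1.87
```

Converted, -0.3 rad / 3.1416 = -0.0955.

Call:
move_arm(
  plan=[
    {"delta_pos": [0,-0.0005,0],"turn": [0,0,-0.0095],"fingers": 1},
    {"delta_pos": [0,-0.0005,0],"turn": [0,0,-0.0255],"fingers": 1},
    {"delta_pos": [0,-0.0005,0],"turn": [0,0,-0.0509],"fingers": 1},
    {"delta_pos": [0,-0.0005,0],"turn": [0,0,-0.0764],"fingers": 1},
    {"delta_pos": [0,-0.0005,0],"turn": [0,0,-0.0955],"fingers": 1},
    {"delta_pos": [0,-0.0005,0],"turn": [0,0,-0.0955],"fingers": 1},
  ],
)

```text
clock: 5.45
position: [0.5498, 0.0945, 0.2014]
ee_rot: [0.997, 0.078, 0.0, -0.0]
ft_force: [0.6, 4.3, 3.2]
grip_width: 0.163
grasp_force: 25.3
```

```bash
python3 s.py
```

```text
t 5.45 p [0.5498 0.0945 0.2014] yaw 0.1564 tilt [0. 0.] F [0.63 4.34 3.21] T [0.926 0.017 0.04 ] w 0.163 gf 25.3 j7 -1.58
```

Converted, -0.72 rad / 3.1416 = -0.2292.

Call:
move_arm(
  plan=[
    {"delta_pos": [0,-0.0005,-0.0003],"turn": [0,0,-0.0159],"fingers": 1},
    {"delta_pos": [0,-0.001,-0.0003],"turn": [0,0,-0.0446],"fingers": 1},
    {"delta_pos": [0,-0.001,-0.0003],"turn": [0,0,-0.0764],"fingers": 1},
    {"delta_pos": [0,-0.001,-0.0003],"turn": [0,0,-0.1082],"fingers": 1},
    {"delta_pos": [0,-0.001,-0.0003],"turn": [0,0,-0.1401],"fingers": 1},
    {"delta_pos": [0,-0.001,-0.0003],"turn": [0,0,-0.1719],"fingers": 1},
    {"delta_pos": [0,-0.001,-0.0003],"turn": [0,0,-0.1974],"fingers": 1},
    {"delta_pos": [0,-0.001,-0.0003],"turn": [0,0,-0.2165],"fingers": 1},
    {"delta_pos": [0,-0.001,-0.0003],"turn": [0,0,-0.2292],"fingers": 1},
    {"delta_pos": [0,-0.001,-0.0003],"turn": [0,0,-0.2292],"fingers": 1},
  ],
)

```text
clock: 6.7
position: [0.5496, 0.0951, 0.2015]
ee_rot: [0.906, 0.423, -0.0, 0.0]
ft_force: [0.7, 3.5, 2.0]
grip_width: 0.16
grasp_force: 25.0
```

```bash
python3 s.py
```

```text
t 6.7 p [0.5496 0.0951 0.2015] yaw 0.8745 tilt [-0. -0.] F [0.74 3.47 2.01] T [ 0.589 -0.209 -0.024] w 0.16 gf 25.0 j7 -0.88
```

Converted, -0.03 rad / 3.1416 = -0.0095.

Call:
move_arm(
  plan=[
    {"delta_pos": [0,0,0],"turn": [0,0,-0.0095],"fingers": 1},
    {"delta_pos": [0,0,0],"turn": [0,0,-0.0191],"fingers": 1},
    {"delta_pos": [0,0,0],"turn": [0,0,-0.0318],"fingers": 1},
    {"delta_pos": [0,0,0],"turn": [0,0,-0.0414],"fingers": 1},
    {"delta_pos": [0,0,0],"turn": [0,0,-0.0414],"fingers": 1},
  ],
)

```text
clock: 7.32
position: [0.5495, 0.0953, 0.2015]
ee_rot: [0.876, 0.482, -0.0, 0.0]
ft_force: [0.9, 2.2, 0.4]
grip_width: 0.162
grasp_force: 24.8
```

```bash
python3 s.py
```

```text
t 7.33 p [0.5495 0.0953 0.2015] yaw 1.006 tilt [-0. -0.] F [0.88 2.18 0.44] T [ 0.428 -0.218  0.033] w 0.162 gf 24.8 j7 -0.75
```

Call:
move_arm(
  plan=[
    {"delta_pos": [0,0,-0.001],"turn": [0,0,0],"fingers": 1},
    {"delta_pos": [0,0,-0.002],"turn": [0,0,0],"fingers": 1},
    {"delta_pos": [0,0,-0.003],"turn": [0,0,0],"fingers": 1},
    {"delta_pos": [0,0,-0.003],"turn": [0,0,0],"fingers": 1},
  ],
)

```text
clock: 7.82
position: [0.5495, 0.0953, 0.2046]
ee_rot: [0.876, 0.482, -0.0, -0.0]
ft_force: [1.2, 1.3, -3.0]
grip_width: 0.159
grasp_force: 24.2
```

```bash
python3 s.py
```

```text
t 7.83 p [0.5495 0.0953 0.2046] yaw 1.0057 tilt [-0. -0.] F [ 1.2   1.3  -2.96] T [ 0.227 -0.276 -0.052] w 0.159 gf 24.2 j7 -0.75
```

Call:
move_arm(
  plan=[
    {"delta_pos": [0,0,-0.003],"turn": [0,0,0],"fingers": 1},
    {"delta_pos": [0,0,-0.007],"turn": [0,0,0],"fingers": 1},
    {"delta_pos": [0,0,-0.012],"turn": [0,0,0],"fingers": 1},
    {"delta_pos": [0,0,-0.017],"turn": [0,0,0],"fingers": 1},
    {"delta_pos": [0,0,-0.022],"turn": [0,0,0],"fingers": 1},
    {"delta_pos": [0,0,-0.027],"turn": [0,0,0],"fingers": 1},
    {"delta_pos": [0,0,-0.032],"turn": [0,0,0],"fingers": 1},
    {"delta_pos": [0,0,-0.037],"turn": [0,0,0],"fingers": 1},
    {"delta_pos": [0,0,-0.042],"turn": [0,0,0],"fingers": 1},
    {"delta_pos": [0,0,-0.047],"turn": [0,0,0],"fingers": 1},
    {"delta_pos": [0,0,-0.052],"turn": [0,0,0],"fingers": 1},
    {"delta_pos": [0,0,-0.055],"turn": [0,0,0],"fingers": 1},
  ],
)

```text
clock: 9.32
position: [0.5496, 0.0954, 0.26]
ee_rot: [0.876, 0.482, 0.0, -0.0]
ft_force: [-0.8, 0.3, -5.0]
grip_width: 0.159
grasp_force: 24.0
```

```bash
python3 s.py
```

```text
t 9.32 p [0.5496 0.0954 0.26  ] yaw 1.0058 tilt [0. 0.] F [-0.79  0.32 -5.  ] T [-0.027  0.081  0.045] w 0.159 gf 24.0 j7 -0.76
```

Call:
move_arm(
  plan=[
    {"delta_pos": [0,0,-0.001],"turn": [0,0,0],"fingers": 1},
    {"delta_pos": [0,0,-0.002],"turn": [0,0,0],"fingers": 1},
    {"delta_pos": [0,0,-0.003],"turn": [0,0,0],"fingers": 1},
    {"delta_pos": [0,0,-0.004],"turn": [0,0,0],"fingers": 1},
    {"delta_pos": [0,0,-0.004],"turn": [0,0,0],"fingers": 1},
  ],
)

```text
clock: 9.95
position: [0.5496, 0.0954, 0.2637]
ee_rot: [0.876, 0.482, 0.0, -0.0]
ft_force: [-1.2, -0.9, -3.0]
grip_width: 0.164
grasp_force: 24.3
```

```bash
python3 s.py
```

```text
t 9.95 p [0.5496 0.0954 0.2637] yaw 1.0057 tilt [0. 0.] F [-1.15 -0.88 -3.04] T [-0.08   0.261  0.014] w 0.164 gf 24.3 j7 -0.76
```

Call:
move_arm(
  plan=[
    {"delta_pos": [0,0,-0.001],"turn": [0,0,0],"fingers": 1},
    {"delta_pos": [0,0,-0.002],"turn": [0,0,0],"fingers": 1},
    {"delta_pos": [0,0,-0.002],"turn": [0,0,0],"fingers": 1},
  ],
)

```text
clock: 10.32
position: [0.5496, 0.0954, 0.2658]
ee_rot: [0.876, 0.482, 0.0, -0.0]
ft_force: [-1.6, 0.3, -3.5]
grip_width: 0.159
grasp_force: 24.3
```

Call:
move_arm(
  plan=[
    {"delta_pos": [0,0,-0.001],"turn": [0,0,0],"fingers": 1},
    {"delta_pos": [0,0,-0.002],"turn": [0,0,0],"fingers": 1},
    {"delta_pos": [0,0,-0.002],"turn": [0,0,0],"fingers": 1},
  ],
)

```text
clock: 10.7
position: [0.5496, 0.0954, 0.2677]
ee_rot: [0.876, 0.482, 0.0, -0.0]
ft_force: [-1.2, -0.8, -4.4]
grip_width: 0.155
grasp_force: 24.3
```

Call:
move_arm(
  plan=[
    {"delta_pos": [0,0,-0.001],"turn": [0,0,0],"fingers": 1},
    {"delta_pos": [0,0,-0.002],"turn": [0,0,0],"fingers": 1},
    {"delta_pos": [0,0,-0.002],"turn": [0,0,0],"fingers": 1},
  ],
)

```text
clock: 11.08
position: [0.5496, 0.0954, 0.2697]
ee_rot: [0.876, 0.482, 0.0, -0.0]
ft_force: [-1.4, -1.1, -3.3]
grip_width: 0.162
grasp_force: 24.3
```

Call:
move_arm(
  plan=[
    {"delta_pos": [0,0,-0.001],"turn": [0,0,0],"fingers": 1},
    {"delta_pos": [0,0,-0.002],"turn": [0,0,0],"fingers": 1},
    {"delta_pos": [0,0,-0.002],"turn": [0,0,0],"fingers": 1},
  ],
)

```text
clock: 11.45
position: [0.5496, 0.0954, 0.2718]
ee_rot: [0.876, 0.482, 0.0, -0.0]
ft_force: [-1.4, 0.2, -3.4]
grip_width: 0.16
grasp_force: 24.3
```

Call:
move_arm(
  plan=[
    {"delta_pos": [0,0,-0.001],"turn": [0,0,0],"fingers": 1},
    {"delta_pos": [0,0,-0.002],"turn": [0,0,0],"fingers": 1},
    {"delta_pos": [0,0,-0.002],"turn": [0,0,0],"fingers": 1},
  ],
)

```text
clock: 11.82
position: [0.5496, 0.0955, 0.2738]
ee_rot: [0.876, 0.482, 0.0, -0.0]
ft_force: [-1.5, -0.0, -2.8]
grip_width: 0.158
grasp_force: 24.3
```

Call:
move_arm(
  plan=[
    {"delta_pos": [0,0,-0.001],"turn": [0,0,0],"fingers": 1},
    {"delta_pos": [0,0,-0.002],"turn": [0,0,0],"fingers": 1},
    {"delta_pos": [0,0,-0.002],"turn": [0,0,0],"fingers": 1},
  ],
)

```text
clock: 12.2
position: [0.5496, 0.0954, 0.2758]
ee_rot: [0.876, 0.482, 0.0, -0.0]
ft_force: [-1.2, -0.0, -3.6]
grip_width: 0.159
grasp_force: 24.3
```

Call:
move_arm(
  plan=[
    {"delta_pos": [0,0,-0.001],"turn": [0,0,0],"fingers": 1},
    {"delta_pos": [0,0,-0.002],"turn": [0,0,0],"fingers": 1},
    {"delta_pos": [0,0,-0.002],"turn": [0,0,0],"fingers": 1},
  ],
)

```text
clock: 12.58
position: [0.5496, 0.0954, 0.2776]
ee_rot: [0.876, 0.482, 0.0, -0.0]
ft_force: [-1.2, -0.8, -4.6]
grip_width: 0.162
grasp_force: 24.1
```

Call:
move_arm(
  plan=[
    {"delta_pos": [0,0,-0.001],"turn": [0,0,0],"fingers": 1},
    {"delta_pos": [0,0,-0.002],"turn": [0,0,0],"fingers": 1},
    {"delta_pos": [0,0,-0.002],"turn": [0,0,0],"fingers": 1},
  ],
)

```text
clock: 12.95
position: [0.5492, 0.0955, 0.278]
ee_rot: [0.876, 0.482, -0.001, -0.0]
ft_force: [5.2, 0.7, -26.0]
grip_width: 0.163
grasp_force: 21.1
```

The top stop is met at z ≈ 0.2777, 76 mm up. I'm backing off to the middle of the play right away.

Call:
move_arm(
  plan=[
    {"delta_pos": [0,0,0.002],"turn": [0,0,0],"fingers": 1},
    {"delta_pos": [0,0,0.003],"turn": [0,0,0],"fingers": 1},
    {"delta_pos": [0,0,0.004],"turn": [0,0,0],"fingers": 1},
    {"delta_pos": [0,0,0.004],"turn": [0,0,0],"fingers": 1},
  ],
)

```text
clock: 13.45
position: [0.5497, 0.0954, 0.2764]
ee_rot: [0.876, 0.482, 0.001, -0.0]
ft_force: [-3.0, 0.6, -3.0]
grip_width: 0.16
grasp_force: 24.5
```

```bash
python3 s.py
```

```text
t 13.45 p [0.5497 0.0954 0.2764] yaw 1.0057 tilt [0.001 0.001] F [-3.03  0.56 -3.  ] T [-0.107  0.921 -0.023] w 0.16 gf 24.5 j7 -0.76
```

Converted, 0.03 rad / 3.1416 = 0.0095.

Call:
move_arm(
  plan=[
    {"delta_pos": [0,0,0.0003],"turn": [0,0,0],"fingers": 1},
    {"delta_pos": [0,0,0.0003],"turn": [0,0,0.0095],"fingers": 1},
    {"delta_pos": [0,0,0.0003],"turn": [0,0,0.0191],"fingers": 1},
    {"delta_pos": [0,0,0.0003],"turn": [0,0,0.0286],"fingers": 1},
    {"delta_pos": [0,0,0.0003],"turn": [0,0,0.0286],"fingers": 1},
  ],
)

```text
clock: 14.08
position: [0.5497, 0.0954, 0.2753]
ee_rot: [0.897, 0.442, 0.0, -0.0]
ft_force: [-2.8, -0.6, -2.7]
grip_width: 0.159
grasp_force: 24.4
```

```bash
python3 s.py
```

```text
t 14.07 p [0.5497 0.0954 0.2753] yaw 0.9151 tilt [0. 0.] F [-2.83 -0.64 -2.69] T [-0.118  0.712 -0.087] w 0.159 gf 24.4 j7 -0.85
```

Converted, 0.15 rad / 3.1416 = 0.0477.

Call:
move_arm(
  plan=[
    {"delta_pos": [0,0,0],"turn": [0,0,0.0095],"fingers": 1},
    {"delta_pos": [0,0,0],"turn": [0,0,0.0223],"fingers": 1},
    {"delta_pos": [0,0,0],"turn": [0,0,0.035],"fingers": 1},
    {"delta_pos": [0,0,0],"turn": [0,0,0.0477],"fingers": 1},
    {"delta_pos": [0,0,0],"turn": [0,0,0.0477],"fingers": 1},
  ],
)

```text
clock: 14.7
position: [0.5497, 0.0954, 0.2753]
ee_rot: [0.928, 0.373, 0.0, 0.0]
ft_force: [-1.4, -0.5, -2.7]
grip_width: 0.159
grasp_force: 24.4
```

```bash
python3 s.py
```

```text
t 14.7 p [0.5497 0.0954 0.2753] yaw 0.7651 tilt [0. 0.] F [-1.42 -0.51 -2.68] T [-0.169  0.513 -0.058] w 0.159 gf 24.4 j7 -1.0
```

Converted, 0.16 rad / 3.1416 = 0.0509.

Call:
move_arm(
  plan=[
    {"delta_pos": [0,0,0],"turn": [0,0,0.0127],"fingers": 1},
    {"delta_pos": [0,0,0],"turn": [0,0,0.0255],"fingers": 1},
    {"delta_pos": [0,0,0],"turn": [0,0,0.0382],"fingers": 1},
    {"delta_pos": [0,0,0],"turn": [0,0,0.0509],"fingers": 1},
    {"delta_pos": [0,0,0],"turn": [0,0,0.0509],"fingers": 1},
  ],
)

```text
clock: 15.32
position: [0.5497, 0.0953, 0.2753]
ee_rot: [0.954, 0.299, 0.0, 0.0]
ft_force: [-1.1, -1.1, -3.6]
grip_width: 0.157
grasp_force: 24.3
```

```bash
python3 s.py
```

```text
t 15.32 p [0.5497 0.0953 0.2753] yaw 0.6063 tilt [ 0. -0.] F [-1.06 -1.14 -3.64] T [-0.184  0.372 -0.024] w 0.157 gf 24.3 j7 -1.16
```

Converted, 0.4 rad / 3.1416 = 0.1273.

Call:
move_arm(
  plan=[
    {"delta_pos": [0,0,0],"turn": [0,0,0.0159],"fingers": 1},
    {"delta_pos": [0,0,0],"turn": [0,0,0.0318],"fingers": 1},
    {"delta_pos": [0,0,0],"turn": [0,0,0.0509],"fingers": 1},
    {"delta_pos": [0,0,0],"turn": [0,0,0.07],"fingers": 1},
    {"delta_pos": [0,0,0],"turn": [0,0,0.0891],"fingers": 1},
    {"delta_pos": [0,0,0],"turn": [0,0,0.1082],"fingers": 1},
    {"delta_pos": [0,0,0],"turn": [0,0,0.1273],"fingers": 1},
    {"delta_pos": [0,0,0],"turn": [0,0,0.1273],"fingers": 1},
  ],
)

```text
clock: 16.32
position: [0.5498, 0.0951, 0.2753]
ee_rot: [0.995, 0.103, 0.0, 0.0]
ft_force: [-1.5, -1.8, -3.6]
grip_width: 0.161
grasp_force: 24.3
```

```bash
python3 s.py
```

```text
t 16.32 p [0.5498 0.0951 0.2753] yaw 0.2068 tilt [ 0.001 -0.   ] F [-1.54 -1.75 -3.65] T [-0.415  0.198 -0.051] w 0.161 gf 24.3 j7 -1.55
```

Converted, 0.23 rad / 3.1416 = 0.0732.

Call:
move_arm(
  plan=[
    {"delta_pos": [0,0,0],"turn": [0,0,0.0159],"fingers": 1},
    {"delta_pos": [0,0,0],"turn": [0,0,0.0318],"fingers": 1},
    {"delta_pos": [0,0,0],"turn": [0,0,0.0477],"fingers": 1},
    {"delta_pos": [0,0,0],"turn": [0,0,0.0637],"fingers": 1},
    {"delta_pos": [0,0,0],"turn": [0,0,0.0732],"fingers": 1},
    {"delta_pos": [0,0,0],"turn": [0,0,0.0732],"fingers": 1},
  ],
)

```text
clock: 17.08
position: [0.5498, 0.0951, 0.2753]
ee_rot: [1.0, -0.012, 0.0, 0.0]
ft_force: [0.4, -3.2, -4.1]
grip_width: 0.16
grasp_force: 24.2
```

```bash
python3 s.py;python3 s.py
```

```text
t 17.07 p [0.5498 0.0951 0.2753] yaw -0.0234 tilt [ 0. -0.] F [ 0.36 -3.22 -4.12] T [-0.68   0.048 -0.034] w 0.16 gf 24.2 j7 -1.78
t 17.07 p [0.5498 0.0951 0.2753] yaw -0.0234 tilt [ 0. -0.] F [ 0.36 -3.22 -4.12] T [-0.68   0.048 -0.034] w 0.16 gf 24.2 j7 -1.78
```

Converted, 0.05 rad / 3.1416 = 0.0159.

Call:
move_arm(
  plan=[
    {"delta_pos": [0,0,0],"turn": [0,0,0.0095],"fingers": 1},
    {"delta_pos": [0,0,0],"turn": [0,0,0.0159],"fingers": 1},
    {"delta_pos": [0,0,0],"turn": [0,0,0.0159],"fingers": 1},
  ],
)

```text
clock: 17.45
position: [0.5497, 0.0952, 0.2753]
ee_rot: [0.999, -0.037, 0.0, 0.0]
ft_force: [0.3, -3.9, -4.3]
grip_width: 0.162
grasp_force: 24.2
```

```bash
python3 s.py
```

```text
t 17.45 p [0.5497 0.0952 0.2753] yaw -0.0747 tilt [ 0. -0.] F [ 0.33 -3.87 -4.29] T [-0.967 -0.123 -0.044] w 0.162 gf 24.2 j7 -1.83
```

Converted, 0.035 rad / 3.1416 = 0.0111.

Call:
move_arm(
  plan=[
    {"delta_pos": [0,0.0002,0],"turn": [0,0,0.0064],"fingers": 1},
    {"delta_pos": [0,0.0004,0],"turn": [0,0,0.0111],"fingers": 1},
    {"delta_pos": [0,0.0004,0],"turn": [0,0,0.0111],"fingers": 1},
  ],
)

```text
clock: 17.82
position: [0.5496, 0.0951, 0.2753]
ee_rot: [0.999, -0.055, 0.0, -0.0]
ft_force: [1.0, -4.4, -3.7]
grip_width: 0.161
grasp_force: 24.2
```

```bash
python3 s.py
```

```text
t 17.82 p [0.5496 0.0951 0.2753] yaw -0.1095 tilt [0. 0.] F [ 1.03 -4.4  -3.66] T [-0.801 -0.323 -0.03 ] w 0.161 gf 24.2 j7 -1.86
```

Converted, 0.035 rad / 3.1416 = 0.0111.

Call:
move_arm(
  plan=[
    {"delta_pos": [0,0.0003,0],"turn": [0,0,0.0064],"fingers": 1},
    {"delta_pos": [0,0.0005,0],"turn": [0,0,0.0111],"fingers": 1},
    {"delta_pos": [0,0.0005,0],"turn": [0,0,0.0111],"fingers": 1},
  ],
)

```text
clock: 18.2
position: [0.5496, 0.0949, 0.2753]
ee_rot: [0.997, -0.072, 0.0, -0.0]
ft_force: [3.1, -1.7, -4.4]
grip_width: 0.163
grasp_force: 24.2
```

```bash
python3 s.py
```

```text
t 18.2 p [0.5496 0.0949 0.2753] yaw -0.1442 tilt [0. 0.] F [ 3.14 -1.66 -4.36] T [-0.366 -0.521 -0.016] w 0.163 gf 24.2 j7 -1.9
```

Converted, 0.03 rad / 3.1416 = 0.0095.

Call:
move_arm(
  plan=[
    {"delta_pos": [0,0,0],"turn": [0,0,0.0048],"fingers": 1},
    {"delta_pos": [0,0,0],"turn": [0,0,0.0095],"fingers": 1},
    {"delta_pos": [0,0,0],"turn": [0,0,0.0095],"fingers": 1},
  ],
)

```text
clock: 18.58
position: [0.5496, 0.0948, 0.2754]
ee_rot: [0.996, -0.087, 0.0, -0.0]
ft_force: [3.2, -0.8, -4.3]
grip_width: 0.161
grasp_force: 24.2
```

```bash
python3 s.py
```

```text
t 18.57 p [0.5496 0.0948 0.2754] yaw -0.1744 tilt [0. 0.] F [ 3.23 -0.83 -4.34] T [-0.063 -0.528 -0.072] w 0.161 gf 24.2 j7 -1.93
```

Converted, 0.03 rad / 3.1416 = 0.0095.

Call:
move_arm(
  plan=[
    {"delta_pos": [-0.0002,0,0],"turn": [0,0,0.0048],"fingers": 1},
    {"delta_pos": [-0.0002,0,0],"turn": [0,0,0.0095],"fingers": 1},
    {"delta_pos": [-0.0002,0,0],"turn": [0,0,0.0095],"fingers": 1},
  ],
)

```text
clock: 18.95
position: [0.5495, 0.0947, 0.2754]
ee_rot: [0.995, -0.102, 0.0, -0.0]
ft_force: [4.9, -0.1, -3.7]
grip_width: 0.159
grasp_force: 24.2
```

```bash
python3 s.py
```

```text
t 18.95 p [0.5495 0.0947 0.2754] yaw -0.2045 tilt [0. 0.] F [ 4.87 -0.15 -3.74] T [ 0.058 -0.883 -0.008] w 0.159 gf 24.2 j7 -1.96
```

Converted, 0.03 rad / 3.1416 = 0.0095.

Call:
move_arm(
  plan=[
    {"delta_pos": [0.0004,0,0],"turn": [0,0,0.0048],"fingers": 1},
    {"delta_pos": [0.0006,0,0],"turn": [0,0,0.0095],"fingers": 1},
    {"delta_pos": [0.0006,0,0],"turn": [0,0,0.0095],"fingers": 1},
  ],
)

```text
clock: 19.32
position: [0.5497, 0.0946, 0.2753]
ee_rot: [0.993, -0.117, -0.0, -0.0]
ft_force: [0.4, 1.0, -3.1]
grip_width: 0.163
grasp_force: 24.4
```

```bash
python3 s.py
```

```text
t 19.32 p [0.5497 0.0946 0.2753] yaw -0.2344 tilt [-0.  0.] F [ 0.36  1.03 -3.08] T [ 0.182 -0.218 -0.058] w 0.163 gf 24.4 j7 -1.99
```

Converted, 0.03 rad / 3.1416 = 0.0095.

Call:
move_arm(
  plan=[
    {"delta_pos": [0,0,0],"turn": [0,0,0.0048],"fingers": 1},
    {"delta_pos": [0,0,0],"turn": [0,0,0.0095],"fingers": 1},
    {"delta_pos": [0,0,0],"turn": [0,0,0.0095],"fingers": 1},
  ],
)

```text
clock: 19.7
position: [0.5498, 0.0946, 0.2753]
ee_rot: [0.991, -0.132, -0.0, -0.0]
ft_force: [-1.0, 0.9, -3.1]
grip_width: 0.164
grasp_force: 24.4
```

```bash
python3 s.py
```

```text
t 19.7 p [0.5498 0.0946 0.2753] yaw -0.2645 tilt [-0.  0.] F [-0.95  0.88 -3.07] T [ 0.332 -0.057 -0.051] w 0.164 gf 24.4 j7 -2.02
```

Converted, 0.03 rad / 3.1416 = 0.0095.

Call:
move_arm(
  plan=[
    {"delta_pos": [0,0,0],"turn": [0,0,0.0048],"fingers": 1},
    {"delta_pos": [0,0,0],"turn": [0,0,0.0095],"fingers": 1},
    {"delta_pos": [0,0,0],"turn": [0,0,0.0095],"fingers": 1},
  ],
)

```text
clock: 20.08
position: [0.5498, 0.0945, 0.2752]
ee_rot: [0.989, -0.147, -0.0, -0.0]
ft_force: [-0.1, 1.3, -1.8]
grip_width: 0.158
grasp_force: 24.4
```

```bash
python3 s.py
```

```text
t 20.07 p [0.5498 0.0945 0.2752] yaw -0.2944 tilt [-0.  0.] F [-0.15  1.31 -1.79] T [ 0.399  0.145 -0.02 ] w 0.158 gf 24.4 j7 -2.05
```

Converted, 0.03 rad / 3.1416 = 0.0095.

Call:
move_arm(
  plan=[
    {"delta_pos": [0,0,0],"turn": [0,0,0.0048],"fingers": 1},
    {"delta_pos": [0,0,0],"turn": [0,0,0.0095],"fingers": 1},
    {"delta_pos": [0,0,0],"turn": [0,0,0.0095],"fingers": 1},
  ],
)

```text
clock: 20.45
position: [0.5498, 0.0945, 0.2753]
ee_rot: [0.987, -0.162, -0.0, -0.0]
ft_force: [-0.3, 2.2, -4.0]
grip_width: 0.159
grasp_force: 24.4
```

```bash
python3 s.py
```

```text
t 20.45 p [0.5498 0.0945 0.2753] yaw -0.3245 tilt [-0.  0.] F [-0.34  2.16 -4.  ] T [0.491 0.233 0.001] w 0.159 gf 24.4 j7 -2.08
```

Converted, 0.025 rad / 3.1416 = 0.008.

Call:
move_arm(
  plan=[
    {"delta_pos": [0,0,0],"turn": [0,0,0.0048],"fingers": 1},
    {"delta_pos": [0,0,0],"turn": [0,0,0.008],"fingers": 1},
    {"delta_pos": [0,0,0],"turn": [0,0,0.008],"fingers": 1},
  ],
)

```text
clock: 20.82
position: [0.5499, 0.0945, 0.2753]
ee_rot: [0.985, -0.174, -0.0, -0.0]
ft_force: [-1.1, 1.9, -3.0]
grip_width: 0.164
grasp_force: 24.3
```

```bash
python3 s.py
```

```text
t 20.82 p [0.5499 0.0945 0.2753] yaw -0.3494 tilt [-0.  0.] F [-1.06  1.92 -3.02] T [0.644 0.211 0.064] w 0.164 gf 24.3 j7 -2.1
```

Converted, 0.015 rad / 3.1416 = 0.0048.

Call:
move_arm(
  plan=[
    {"delta_pos": [0,0,0],"turn": [0,0,0.0032],"fingers": 1},
    {"delta_pos": [0,0,0],"turn": [0,0,0.0048],"fingers": 1},
    {"delta_pos": [0,0,0],"turn": [0,0,0.0048],"fingers": 1},
  ],
)

```text
clock: 21.2
position: [0.5499, 0.0945, 0.2753]
ee_rot: [0.983, -0.181, -0.0, -0.0]
ft_force: [-1.3, 2.1, -4.2]
grip_width: 0.158
grasp_force: 24.2
```

```bash
python3 s.py
```

```text
t 21.2 p [0.5499 0.0945 0.2753] yaw -0.3642 tilt [-0.  0.] F [-1.27  2.08 -4.23] T [0.752 0.245 0.102] w 0.158 gf 24.2 j7 -2.11
```

Converted, 0.012 rad / 3.1416 = 0.0038.

Call:
move_arm(
  plan=[
    {"delta_pos": [0,0,0],"turn": [0,0,0.0025],"fingers": 1},
    {"delta_pos": [0,0,0],"turn": [0,0,0.0038],"fingers": 1},
    {"delta_pos": [0,0,0],"turn": [0,0,0.0038],"fingers": 1},
  ],
)

```text
clock: 21.58
position: [0.5499, 0.0945, 0.2753]
ee_rot: [0.982, -0.187, -0.0, -0.0]
ft_force: [-1.1, 2.9, -4.2]
grip_width: 0.159
grasp_force: 24.2
```

```bash
python3 s.py; python3 - <<'E'
from h import *
save('w2',camera('wrist')['color'])
E
python3 s.py
```

```text
t 21.57 p [0.5499 0.0945 0.2753] yaw -0.3762 tilt [-0.  0.] F [-1.08  2.89 -4.18] T [0.826 0.182 0.249] w 0.159 gf 24.2 j7 -2.13
t 21.62 p [0.5499 0.0945 0.2752] yaw -0.3761 tilt [-0.  0.] F [-1.13  2.62 -3.84] T [0.795 0.239 0.139] w 0.16 gf 24.2 j7 -2.13
```

View pics/w2.png

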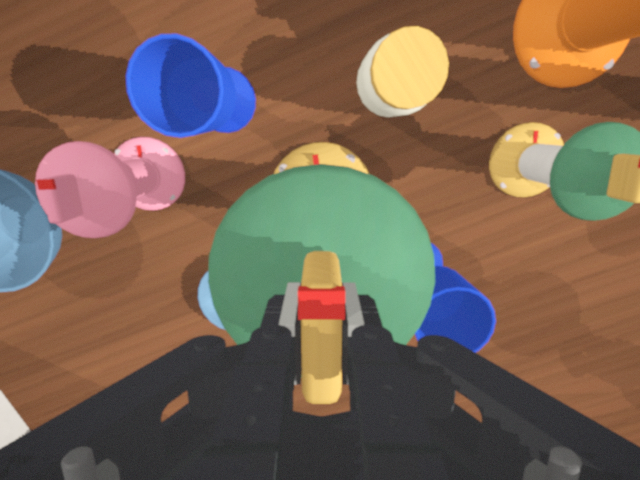

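The wrist view shows the grip at (322,325), square in the jaws, and the base's red mark visible at (316,160). Home is felt, with torque about 0.15 Nm. Next I'll ease off slightly and lower onto the ledge.

Converted, -0.008 rad / 3.1416 = -0.0025.

Call:
move_arm(
  plan=[
    {"delta_pos": [0,0,0],"turn": [0,0,-0.0025],"fingers": 1},
    {"delta_pos": [0,0,0.0006],"turn": [0,0,-0.0025],"fingers": 1},
    {"delta_pos": [0,0,0.0012],"turn": [0,0,-0.0025],"fingers": 1},
    {"delta_pos": [0,0,0.0012],"turn": [0,0,-0.0025],"fingers": 1},
  ],
)

```text
clock: 22.12
position: [0.55, 0.0945, 0.2744]
ee_rot: [0.983, -0.183, 0.0, -0.0]
ft_force: [-2.5, 1.8, 1.6]
grip_width: 0.157
grasp_force: 25.0
```

```bash
python3 s.py
```

```text
t 22.12 p [0.55   0.0945 0.2744] yaw -0.3682 tilt [0. 0.] F [-2.53  1.78  1.58] T [0.675 0.66  0.163] w 0.157 gf 25.0 j7 -2.12
```

Call:
move_arm(
  plan=[
    {"delta_pos": [0,0,0.0004],"turn": [0,0,0],"fingers": 1},
    {"delta_pos": [0,0,0.0006],"turn": [0,0,0],"fingers": 1},
    {"delta_pos": [0,0,0.0006],"turn": [0,0,0],"fingers": 1},
  ],
)

```text
clock: 22.5
position: [0.55, 0.0945, 0.2736]
ee_rot: [0.983, -0.183, 0.0, -0.0]
ft_force: [-3.1, 3.1, 1.8]
grip_width: 0.162
grasp_force: 25.1
```

```bash
python3 s.py
```

```text
t 22.5 p [0.55   0.0945 0.2736] yaw -0.3682 tilt [0. 0.] F [-3.07  3.12  1.78] T [0.832 0.584 0.168] w 0.162 gf 25.1 j7 -2.12
```

Converted, -0.004 rad / 3.1416 = -0.0013.

Call:
move_arm(
  plan=[
    {"delta_pos": [0,0,0.0004],"turn": [0,0,-0.0013],"fingers": 1},
    {"delta_pos": [0,0,0.0006],"turn": [0,0,-0.0013],"fingers": 1},
    {"delta_pos": [0,0,0.0006],"turn": [0,0,-0.0013],"fingers": 1},
  ],
)

```text
clock: 22.88
position: [0.5501, 0.0945, 0.2736]
ee_rot: [0.983, -0.181, 0.0, -0.0]
ft_force: [-4.9, 2.6, 6.4]
grip_width: 0.16
grasp_force: 25.9
```

```bash
python3 s.py
```

```text
t 22.88 p [0.5501 0.0945 0.2736] yaw -0.3641 tilt [0.001 0.001] F [-4.95  2.64  6.42] T [0.735 0.933 0.063] w 0.16 gf 25.9 j7 -2.11
```

It's resting on the ledge at z 0.2736, 4 mm below the stop as expected. Next I'll relieve the push and open.

Call:
move_arm(
  plan=[
    {"delta_pos": [-0.0003,0,-0.0004],"turn": [0,0,0],"fingers": 1},
    {"delta_pos": [-0.0003,0,-0.0004],"turn": [0,0,0],"fingers": 1},
  ],
)

```text
clock: 23.12
position: [0.5499, 0.0944, 0.2736]
ee_rot: [0.983, -0.181, 0.0, -0.0]
ft_force: [-3.0, 2.4, 4.5]
grip_width: 0.153
grasp_force: 25.5
```

```bash
python3 s.py
```

```text
t 23.12 p [0.5499 0.0944 0.2736] yaw -0.3643 tilt [0.001 0.   ] F [-3.04  2.37  4.54] T [0.665 0.45  0.085] w 0.153 gf 25.5 j7 -2.11
```

Call:
move_arm(
  plan=[
    {"delta_pos": [0,0,0],"turn": [0,0,0],"fingers": 0.7},
    {"delta_pos": [0,0,0],"turn": [0,0,0],"fingers": 0.5},
    {"delta_pos": [0,0,0],"turn": [0,0,0],"fingers": 0.2},
    {"delta_pos": [0,0,0],"turn": [0,0,0],"fingers": 0},
    {"delta_pos": [0,0,0],"turn": [0,0,0],"fingers": 0},
    {"delta_pos": [0,0,0],"turn": [0,0,0],"fingers": 0},
    {"delta_pos": [0,0,0],"turn": [0,0,0],"fingers": 0},
  ],
)

```text
clock: 24.0
position: [0.5496, 0.0946, 0.2733]
ee_rot: [0.983, -0.181, 0.0, -0.0]
ft_force: [-0.8, 0.1, -1.1]
grip_width: 1.0
grasp_force: 0.0
```

```bash
python3 s.py
```

```text
t 24.0 p [0.5496 0.0946 0.2733] yaw -0.3642 tilt [0. 0.] F [-0.84  0.09 -1.09] T [-0.028 -0.036  0.001] w 1.0 gf 0.0 j7 -2.11
```

Released. Next I'll rise clear and measure the head.

Call:
move_arm(
  plan=[
    {"delta_pos": [0,0,-0.02],"turn": [0,0,0],"fingers": 0},
    {"delta_pos": [0,0,-0.05],"turn": [0,0,0],"fingers": 0},
    {"delta_pos": [0,0,-0.09],"turn": [0,0,0],"fingers": 0},
    {"delta_pos": [0,0,-0.13],"turn": [0,0,0],"fingers": 0},
    {"delta_pos": [0,0,-0.14],"turn": [0,0,0],"fingers": 0},
    {"delta_pos": [0,0,-0.14],"turn": [0,0,0],"fingers": 0},
  ],
)

```text
clock: 24.75
position: [0.5498, 0.0945, 0.4132]
ee_rot: [0.983, -0.181, 0.0, -0.0]
ft_force: [0.1, 0.3, -0.7]
grip_width: 0.999
grasp_force: 0.0
```

```bash
python3 s.py; python3 - <<'E'
from h import *
from scipy.spatial.transform import Rotation as Ro
o=get_obs();c=camera('wrist');b=camera('scene')
q=Ro.from_quat(o['ee_rot']).as_matrix();T=np.array(c['tool_from_camera'])
R=(q@T[:3,:3]);t=q@T[:3,3]+o['position'];c['R']=R.T;c['t']=-R.T@t
save('fin',np.hstack([c['color'],b['color']])[::2,::2])
P=ptcloud(c)
hsv=cv2.cvtColor(c['color'],cv2.COLOR_RGB2HSV).astype(int);H,S=hsv[...,0],hsv[...,1]
m=(H<40)&(S>80)&(P[...,2]>.285)&(np.hypot(P[...,0]-.55,P[...,1]-.094)<.04)
Q=P[m];zt=np.median(Q[:,2]);Q=Q[Q[:,2]>zt-.006];XY=Q[:,:2]
w=np.linalg.svd(XY-XY.mean(0))[2][0];w*=np.sign(w[0]);print(len(Q),'top z',zt,'ctr',XY.mean(0),'yaw',np.arctan2(w[1],w[0]))
r=((H<8)|(H>172))&(S>140)&(P[...,2]<.05)&(np.hypot(P[...,0]-.55,P[...,1]-.094)<.065)
if r.sum(): print('base red',r.sum(),P[r].mean(0))
E
```

```text
t 24.75 p [0.5498 0.0945 0.4132] yaw -0.3643 tilt [0. 0.] F [ 0.13  0.34 -0.72] T [-0.003  0.01   0.02 ] w 0.999 gf 0.0 j7 -2.12
1296 top z 0.2958896168178594 ctr [0.55085139 0.09355845] yaw -0.29336868554852347
```

View pics/fin.png

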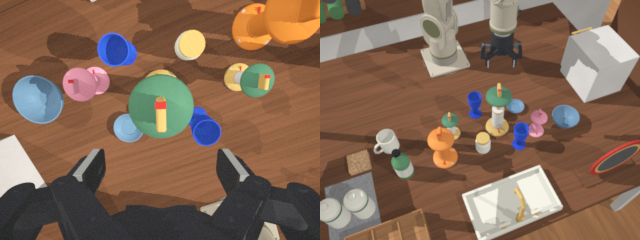

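```bash
python3 - <<'E'
from h import *
from scipy.spatial.transform import Rotation as Ro
o=get_obs();c=camera('wrist');b=camera('scene')
q=Ro.from_quat(o['ee_rot']).as_matrix();T=np.array(c['tool_from_camera'])
R=(q@T[:3,:3]);t=q@T[:3,3]+o['position'];c['R']=R.T;c['t']=-R.T@t
for n,c in(('wrist',c),('scene',b),('top',camera('top'))):
    P=ptcloud(c);hsv=cv2.cvtColor(c['color'],cv2.COLOR_RGB2HSV).astype(int);H,S=hsv[...,0],hsv[...,1]
    m=((H<40)|(H>170))&(S>70)&(np.hypot(P[...,0]-.55,P[...,1]-.094)<.04)&(P[...,2]>.288)&(P[...,2]<.305)
    if m.sum()<20: print(n,'few',m.sum());continue
    X=cast(c,np.argwhere(m)[:,::-1].astype(float),.296)[:,:2]
    w=np.linalg.svd(X-X.mean(0))[2][0];w*=np.sign(w[0])
    print(n,m.sum(),X.mean(0).round(4),'yaw',np.arctan2(w[1],w[0]).round(3),[np.round(v,1) for v in cv2.minAreaRect((X*1000).astype(np.float32))])
    if n=='wrist': # long side edges
        ys,xs=np.nonzero(m); L=np.array([(xs[ys==y].min(),y) for y in np.unique(ys)][6:-6],float);Rr=np.array([(xs[ys==y].max(),y) for y in np.unique(ys)][6:-6],float)
        for e in(L,Rr):
            Y=cast(c,e,.296)[:,:2];s=np.polyfit(Y[:,0],Y[:,1],1)[0];print('edge yaw',np.arctan(s).round(3))
E
```

```text
wrist 1299 [0.5506 0.0934] yaw -0.333 [array([550.2,  94.2]), array([14.7, 45.5]), np.float64(69.6)]
edge yaw -0.32
edge yaw -0.35
scene 133 [0.5534 0.0915] yaw -0.335 [array([553.4,  91.8]), array([15. , 50.3]), np.float64(70.7)]
top few 0
```

The head's yaw is about -0.335, which matches the felt onset of the home stop. Its height is +72 mm, resting on the ledge, and nothing else has moved.

```bash
python3 -c "
from workcell import hand_in;print(hand_in())"
```

```text
the job is handed in; nothing more can be done
None
```

The green lamp is locked in its tall setting, standing on its catch 72 mm up, and the job is handed in at about 25 s. I overran the top stop once, to an estimated 22 N on the catch (limit 25 N). The glassware and crockery looked undisturbed in the last pictures.

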